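Set the model buildings on their foundations

ROBOT

A 6-joint arm with a two-finger parallel gripper is mounted at the origin on the work surface. World frame = base frame: x ahead of the robot, y to its left, z up, the work surface at z = 0. Lengths are in m, angles in rad, forces in N, time in s.
With the tool pointing down it reaches from about 0.3 to 0.825 m from the base axis. Payload 5.4 kg.
Tool frame: the origin (TCP) lies at the very end of the fingers, on their centre line; the grasp point (between the pads) lies 19 mm behind it; x points along the fingers, y is the direction in which the jaws open and shut, and the axes are right-handed (so a half turn about x gives the same grasp; the last joint's range is limited). The gripper opens to 92 mm and grips with 3 to 60 N. Pads are 20 mm wide; open, the fingers measure 128 mm over their backs; the gripper's body (75 mm by 189 mm) begins 69 mm behind the grasp point.
Start: joints at [-1.417, 0.158, 1.597, -0, 1.386, -0.21], TCP at [0.205, -0.537, 0.215] pointing down, gripper open.
Joint ranges: [-2.91, 2.91], [-0.94, 2.29], [0.18, 2.7], [-1.29, 4.43], [0.17, 2.64], [-3, 3]. Speed limits (rad/s): [2.57, 2.57, 3.14, 3.14, 3.14, 3.14].

INTERFACE

Orientations are given as a unit quaternion [w, x, y, z].
In Python, from plant import status, snapshot, workorder gives the robot as it stands. The module is installed in compiled form; this text tells all that it offers.
- The arm moves only by the tool drive_tool, never from a script. Its argument "steps" is a list that holds one entry, the list of rows, each a list of 6 numbers: the shift along the tool's x, y, z each as a share of 0.04 m, from -1 to 1, then the turn, a rotation vector about the tool's x, y, z each as a share of 2 pi rad, from -1 to 1. In form: [[[dx, dy, dz, wx, wy, wz], ...]]. A call has 1 to 20 rows; each row shifts and turns the commanded pose from where the row before left it, along the tool's axes as they then stand; what a row does not reach is not made up. A row lasts 1/10 s, in which the tool goes at most 50 mm and 8.59 degrees, less where a joint would pass 70% of its speed; a pose out of reach is approached as far as the arm can. A call with a number of a shift or a turn outside -1 to 1 is refused whole. A call with a gripper value outside its range is refused whole. "claw" is the closure, from 0 (fully open) to 1 (shut), set as the call begins (left out, the last holds). The fingers move at their own pace and stop on an object; the grip force is fixed at half the most. Time passes only in rows, so rows that do not move let the fingers close. It gives the time, the measured TCP pose, the force and the opening at its end, in the units of the state.
- status.get_obs(): the state, without advancing time (a new reading comes with each control period).
- snapshot(name): name is "side" or "top"; returns a dict with "color" (420x560x3 uint8, blue, green, red), "K" (3x3 intrinsics, pixels), "dist" ([k1, k2, p1, p2, k3] as OpenCV has them; the pictures are not rectified), "R" (3x3) and "t" (3): a world point X has camera coordinates R X + t. Camera axes: x right, y down, z forward; pixel columns grow to the right and rows downward; lengths in m; the calibration is good to about 2 mm. A picture is of the moment at which its call begins. There is no depth.
- workorder.sign_off(): hands the job in, once; it reports no verdict.
The state is a dict: "time_s": time; "joint_pos": joint angles; "joint_velocities": joint speeds; "tau": joint torques, N m; "position": TCP position; "ee_rot": TCP orientation; "force": force on the tool from outside, world axes, zero at the start; "torque": the same for the moment, N m; "gripper_width": opening from 0.0 (shut) to 1.0 (fully open).
Only numpy, scipy, OpenCV 4.12 (cv2) and the standard library are available. Lean on these libraries where they do the work, as an engineer would, in place of code of your own. Each camera call takes 0.05 s, during which the arm holds its last target. There are 200 camera calls.

TASK

Four unpainted model railway buildings stand about on the half-built layout board, among four empty foundation slabs. Stand each building upright on the slab that has its own outline, centred and square with the slab (the L-shaped one with its wings over the slab's wings). Set them down, do not drop them, and leave all four standing on their slabs.

Things in the scene. Friction and masses are not known exactly. Their poses are not given: they have to be found in the camera images.
- goods_shed: Grey model goods shed, a plain long rectangle: 110 mm along its x, 42 mm along its y, vertical walls 34 mm high, ridge roof along x up to 51 mm, thin flue to 54 mm. Origin: centre of the underside, z up. Grip across the 42 mm. About 0.1 kg. Starts standing on the layout board, a flat plate whose top is at z = 0.018. Belongs on shed_slab, either way round.
- signal_cabin: Grey model signal cabin, square: 46 by 46 mm, vertical walls 48 mm high, pyramid roof up to 64 mm. Origin: centre of the underside, z up, walls square to x and y. About 0.1 kg. Starts standing on the layout board. Belongs on cabin_slab, any of the four ways round.
- water_tank: Grey model water tank, a round upright cylinder 52 mm in diameter, straight sides 56 mm high, cone roof up to 68 mm. Origin: centre of the underside, z up. About 0.1 kg. Starts standing on the layout board. Belongs on tank_slab, at any yaw. Clutter on the board (small trees, a jar) is up to 60 mm tall and at least 85 mm from any building's or slab's centre.
- engine_house: Grey model engine house, L-shaped, 0.12 kg. Origin: centre of the main wing's underside, z up. Main wing x -50 to +50 mm, y -18 to +18 mm; side wing x -50 to -14 mm, sticking out to y = +54 mm. Vertical walls 36 mm high, ridge roofs up to 50 mm. Grip across the main wing at about x = +16 mm. Starts standing on the layout board. Belongs on engine_slab, one way round only.
- engine_house_front (a point): Point on the engine house's underside at the foot of the big door in the free end of the main wing: x = +50 mm, y = 0 in the body's frame.
- shed_slab: Fixed pale concrete slab, rectangle 130 mm (its x) by 62 mm (its y), 4 mm thick: the goods shed's outline with 10 mm margin all round. Origin: centre of its underside, on the layout board's top; the building stands 4 mm above it.
- cabin_slab: Fixed pale concrete slab, square 66 by 66 mm, 4 mm thick: the signal cabin's outline with 10 mm margin. Origin: centre of its underside, on the layout board's top.
- tank_slab: Fixed pale concrete slab, round, 72 mm in diameter, 4 mm thick: the water tank's outline with 10 mm margin. Origin: centre of its underside, on the layout board's top.
- engine_slab: Fixed pale concrete slab, L-shaped, 4 mm thick: the engine house's outline with 10 mm margin, in the same frame as the engine house's (origin under the centre of the main wing, main wing along x, side wing to +y at the -x end). With the building right, origins coincide in plan and both x axes point the same way.
- engine_slab_front (a point): Point on top of the L-shaped slab where the engine house's front point belongs: x = +50 mm, y = 0 in the slab's frame.

How it is judged:
By the outcome, as a careful person would: the job done as asked, in the order asked, and still so for the second after the job is handed in, with the robot touching nothing.
It also fails if it takes over 115 s, if anything falls off the work surface, if the arm or the gripper's body presses on something with over 40 N, if the wrist force passes 120 N, or if a joint passes its speed limit or range.

## Working session

There is one attempt and no reset: what is moved stays moved. The work goes in short steps, Python scripts to look and compute and a tool call to move; the robot and the scene stay as the last step left them, time stands still between calls to the robot, and variables do not carry over. Pictures are saved under pics/ and viewed, about 12 in all and at most 16, crops included, and the job is handed in when it is done.

Besides the shell and the picture viewer there is one more tool, called after "Call:" by a JSON object that holds its "op" and its "data", one argument or row to a line. drive_tool: Moves the arm, as the interface text tells. Shift numbers are shares of 0.04 m and turn numbers shares of 2 pi rad, none past 1 either way. Its arguments: {"type":"object","properties":{"steps":{"type":"array"},"claw":{"type":"number"}},"required":["steps"]}

```bash
mkdir -p pics; cat > look.py <<'E'
import sys,cv2,pickle
from plant import snapshot,status
for n in ("top","side"):
    s=snapshot(n); pickle.dump(s,open(f"{n}_{sys.argv[1]}.pkl","wb"))
    cv2.imwrite(f"pics/{n}_{sys.argv[1]}.png",s["color"])
E
python3 look.py 0; python3 -c "
import pickle
from plant import status
for n in ('top','side'):
    s=pickle.load(open(n+'_0.pkl','rb'));print(s['K'].tolist() if hasattr(s['K'],'tolist') else s['K'],s['dist'],s['R'],s['t'])
print(status.get_obs())"
```

```text
[[443.6951264058684, 0.0, 283.2773945550919], [0.0, 443.6951264058684, 212.28013963267816], [0.0, 0.0, 1.0]] [-0.00395814  0.          0.          0.          0.        ] [[ 0.02793753 -0.9994558   0.01753854]
 [-0.99171998 -0.02991282 -0.12488674]
 [ 0.1253434  -0.0139043  -0.99201598]] [-0.02353328  0.58455555  0.8942434 ]
[[390.9839636919088, 0.0, 280.2827359456018], [0.0, 390.9839636919088, 204.3248598796672], [0.0, 0.0, 1.0]] [-0.00456701  0.          0.          0.          0.        ] [[ 0.94960046 -0.31320632 -0.01267904]
 [-0.23996885 -0.70033985 -0.67226412]
 [ 0.20167773  0.64142489 -0.74020281]] [-0.53099108  0.19425753  0.75943381]
{'time_s': 0.1, 'joint_pos': array([-1.41710328e+00,  1.59001996e-01,  1.59810570e+00, -2.93553611e-05,
        1.38617824e+00, -2.10104262e-01]), 'joint_velocities': array([ 2.60167380e-04,  8.40643951e-05, -4.07272222e-03, -2.55201340e-04,
        5.55528163e-04,  4.98730452e-04]), 'tau': array([-2.49060695e-04, -3.86501205e+01, -3.22962785e+01,  7.02736317e-02,
        3.39070649e-02, -3.54632539e-05]), 'position': array([ 0.20448055, -0.5368099 ,  0.2137087 ]), 'ee_rot': array([ 0.12731678,  0.69544703,  0.12851421, -0.69543365]), 'force': array([-1.14843238,  0.53028082,  0.16298285]), 'torque': array([-0.02518102, -0.00148445,  0.04153461]), 'gripper_width': 1.002115120765601}
```

View pics/top_0.png

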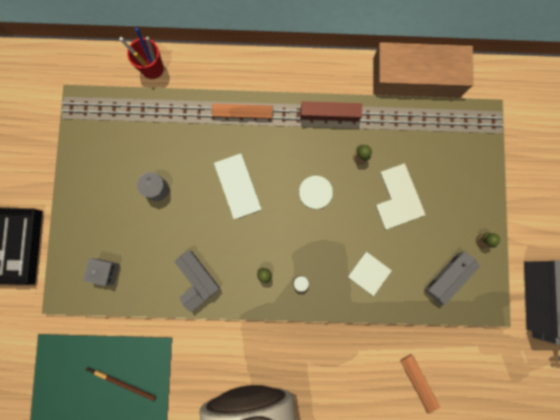

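View pics/side_0.png

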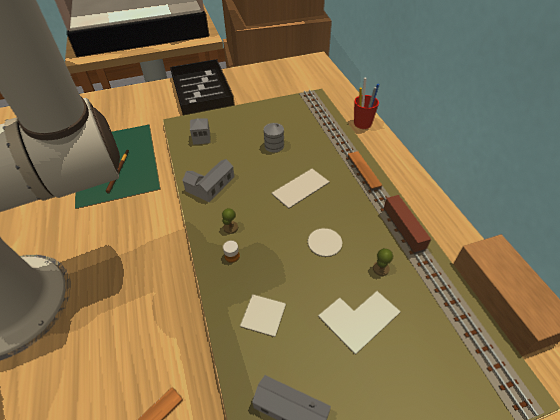

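The top view shows slabs at L (400,197), rectangle (237,186), disc (315,192) and square (370,274). The buildings are the tank (152,186), cabin (100,272), engine house (197,280) and shed (453,278). The side view shows the same things, with the gripper out of the way.

```bash
cat > geo.py <<'E'
import cv2,numpy as np,pickle
def load(n,tag): return pickle.load(open(f"{n}_{tag}.pkl","rb"))
def rays(s,px):
    p=cv2.undistortPoints(np.float64(px).reshape(-1,1,2),s["K"],s["dist"]).reshape(-1,2)
    d=np.c_[p,np.ones(len(p))]@s["R"]; return -s["R"].T@s["t"],d
def plane(s,px,z):
    c,d=rays(s,px); return c+d*((z-c[2])/d[:,2])[:,None]
def tri(s1,p1,s2,p2):
    c1,d1=rays(s1,p1);c2,d2=rays(s2,p2);d1=d1[0];d2=d2[0]
    a=np.linalg.lstsq(np.c_[d1,-d2],c2-c1,rcond=None)[0]
    A=c1+a[0]*d1;B=c2+a[1]*d2; return (A+B)/2,np.linalg.norm(A-B)
def proj(s,X):
    return cv2.projectPoints(np.float64(X).reshape(-1,1,3),cv2.Rodrigues(s["R"])[0],s["t"],s["K"],s["dist"])[0].reshape(-1,2)
def blobs(img,kind,amin=150):
    hsv=cv2.cvtColor(img,cv2.COLOR_BGR2HSV);h,s,v=cv2.split(hsv)
    m=((v>150)&(s<75)) if kind=="pale" else ((s<55)&(v<150))
    m=cv2.morphologyEx(m.astype(np.uint8)*255,cv2.MORPH_OPEN,np.ones((3,3)))
    cs=cv2.findContours(m,cv2.RETR_EXTERNAL,cv2.CHAIN_APPROX_NONE)[0]
    return [c for c in cs if amin<cv2.contourArea(c)<8000],m
def cen(c):
    m=cv2.moments(c);return np.array([m["m10"],m["m01"]])/m["m00"]
E
cat > a.py <<'E'
from geo import *
S={n:load(n,"0") for n in("top","side")}
out=[]
for n,s in S.items():
    im=s["color"].copy()
    for k,col in(("pale",(0,0,255)),("grey",(255,0,255))):
        cs,m=blobs(s["color"],k)
        for c in cs:
            q=cen(c);X=plane(s,q,.022 if k=="pale" else .045)[0]
            if not(.2<X[0]<.8 and -.6<X[1]<.6): continue
            cv2.drawContours(im,[c],-1,col,1)
            P=plane(s,c.reshape(-1,2),.022 if k=="pale" else .054)
            r=cv2.minAreaRect((P[:,:2]*1000).astype(np.float32))
            print(n,k,q.round(1),X.round(4),"rect",np.round(r[0],1),np.round(r[1],1),round(r[2],1))
    out.append(im)
cv2.imwrite("pics/seg.png",cv2.resize(out[0][130:330,30:520],None,fx=1.6,fy=1.6,interpolation=2))
cv2.imwrite("pics/segs.png",cv2.resize(out[1][80:420,150:450],None,fx=1.7,fy=1.7,interpolation=2))
E
python3 a.py
```

```text
top pale [301. 283.] [ 0.4389 -0.048   0.022 ] rect [439. -48.] [28.9 29.4] 1.5
top pale [369.3 273.4] [ 0.4628 -0.1912  0.022 ] rect [ 463.1 -191.3] [70.2 70. ] 54.6
top pale [315.4 191.8] [ 0.6333 -0.0744  0.022 ] rect [633.  -74.7] [74.  75.3] 1.7
top pale [399.2 198. ] [ 0.6254 -0.2552  0.022 ] rect [ 630.1 -245.8] [124.1  95.6] 21.4
top pale [237.1 185.9] [0.641  0.0938 0.022 ] rect [641.7  94. ] [135.   66.9] 21.6
top pale [167.4 119.1] [0.7839 0.2517 0.022 ] rect [784.9 252.2] [226.5  13.5] 90.0
top grey [543.5 299.7] [ 0.4192 -0.5457  0.045 ] rect [ 418.3 -537.8] [ 68.5 164.9] 87.2
top grey [100.3 271.9] [0.4508 0.362  0.045 ] rect [450.6 358.2] [61.3 48.4] 79.3
top grey [452.  277.8] [ 0.4587 -0.3571  0.045 ] rect [ 460.1 -354.2] [ 49.  118.1] 47.5
top grey [195.4 281.2] [0.4374 0.1684 0.045 ] rect [438.8 179.2] [102.1  76.2] 40.1
top grey [ 16.2 244.8] [0.5005 0.5371 0.045 ] rect [498.8 530.1] [147.6  73.1] 4.0
top grey [152.4 186.3] [0.6303 0.268  0.045 ] rect [627.9 265.6] [65.7 50.5] 47.3
side pale [263.1 314.9] [ 0.4634 -0.191   0.022 ] rect [ 463.7 -189.5] [66.1 66.2] 54.4
side pale [359.  319.6] [ 0.625 -0.255  0.022] rect [ 630.7 -243.4] [120.7  92.3] 21.7
side pale [324.5 241.7] [ 0.6334 -0.0734  0.022 ] rect [633.7 -73.2] [68.1 70.3] 71.2
side pale [299.7 187.4] [0.6396 0.0949 0.022 ] rect [641.7  96.4] [130.2  61.8] 21.5
side grey [287.  402.1] [ 0.455  -0.3505  0.045 ] rect [ 456.1 -358.3] [ 48.7 111.7] 47.3
side grey [207.5 180.3] [0.4342 0.1662 0.045 ] rect [440.4 152.5] [122.5 113.1] 6.7
side grey [273.3 136.5] [0.6305 0.273  0.045 ] rect [627.1 262. ] [116.5  50.6] 71.5
side grey [199.7 130.3] [0.4517 0.3634 0.045 ] rect [450.  350.8] [110.   48.5] 84.0
```

View pics/seg.png

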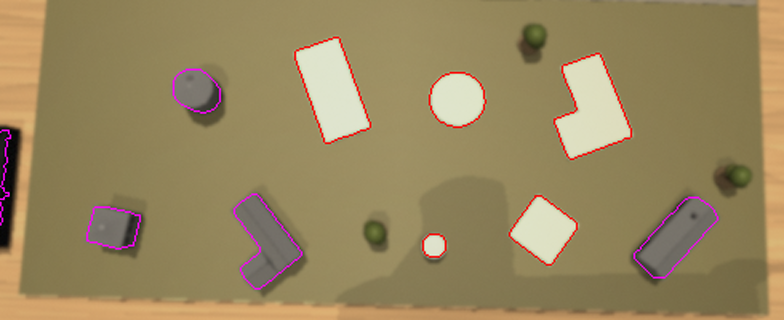

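View pics/segs.png

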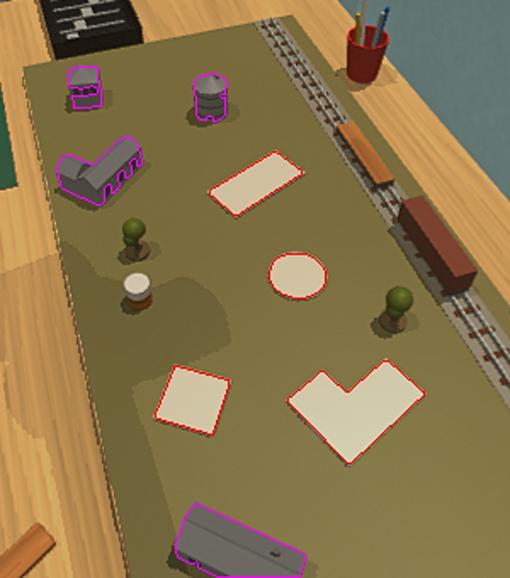

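```bash
cat > b.py <<'E'
from geo import *
S={n:load(n,"0") for n in("top","side")}
for n,s in S.items(): print(n,"cam",(-s["R"].T@s["t"]).round(3))
near={"shed":(.457,-.354),"eng":(.436,.168),"cab":(.451,.362),"tank":(.63,.27)}
for b,xy in near.items():
    C={}
    for n,s in S.items():
        cs,_=blobs(s["color"],"grey")
        C[n]=min(cs,key=lambda c:np.linalg.norm(plane(s,cen(c),.045)[0,:2]-xy))
    print(b,"tri centroid",tri(S["top"],cen(C["top"]),S["side"],cen(C["side"])))
    for n,s in S.items():
        h=C[n] if b=="eng" else cv2.convexHull(C[n])
        a=cv2.approxPolyDP(h,1.6,True).reshape(-1,2)
        for z in (.018,.052):
            P=plane(s,a,z)[:,:2]*1000;E=np.roll(P,-1,0)-P
            print(n,z,"pts",P.round(0).astype(int).tolist())
        if b!="tank":print("   ang/len",[(round(float(np.degrees(np.arctan2(e[1],e[0]))%90),1),int(np.hypot(*e))) for e in E])
E
python3 b.py
```

```text
top cam [0.468 0.006 0.961]
side cam [ 0.398 -0.517  0.686]
shed tri centroid (array([ 0.4564966 , -0.35315948,  0.05399975]), np.float64(0.004671881185221503))
top 0.018 pts [[512, -399], [495, -420], [483, -424], [405, -352], [405, -337], [429, -312], [436, -312], [509, -382]]
top 0.052 pts [[510, -384], [494, -405], [482, -409], [408, -339], [407, -325], [431, -301], [437, -301], [508, -368]]
   ang/len [(52.1, 25), (17.5, 12), (47.0, 101), (1.5, 14), (46.0, 33), (89.3, 6), (46.6, 97), (8.6, 16)]
side 0.018 pts [[426, -299], [434, -294], [439, -295], [517, -368], [516, -375], [506, -385], [435, -361], [407, -336], [408, -321]]
side 0.052 pts [[424, -310], [432, -305], [437, -307], [511, -376], [510, -382], [501, -392], [433, -369], [406, -345], [407, -331]]
   ang/len [(33.0, 9), (71.5, 4), (47.1, 101), (79.4, 6), (47.7, 13), (71.6, 71), (47.4, 36), (86.4, 14), (50.2, 26)]
eng tri centroid (array([0.43580492, 0.16901837, 0.04217394]), np.float64(0.0030027080729134567))
top 0.018 pts [[499, 194], [479, 216], [473, 216], [430, 180], [424, 180], [403, 203], [391, 198], [377, 183], [3
[... 1404 characters left out ...]
8 pts [[484, 447], [468, 341], [427, 351], [435, 453]]
side 0.052 pts [[479, 398], [465, 297], [425, 307], [433, 404]]
   ang/len [(81.8, 101), (76.5, 40), (85.1, 97), (82.2, 46)]
tank tri centroid (array([0.62898683, 0.26653238, 0.05019988]), np.float64(0.0007307641894858941))
top 0.018 pts [[664, 291], [660, 265], [639, 245], [615, 247], [606, 268], [616, 294], [628, 306], [648, 307]]
top 0.052 pts [[657, 281], [653, 256], [633, 236], [610, 239], [601, 259], [610, 284], [622, 295], [641, 296]]
side 0.018 pts [[677, 349], [678, 334], [649, 256], [631, 245], [607, 257], [628, 356], [653, 367]]
side 0.052 pts [[662, 305], [663, 290], [636, 216], [619, 206], [597, 218], [617, 311], [640, 322]]
```

```bash
cat > go.py <<'E'
import sys,numpy as np
from scipy.spatial.transform import Rotation as Ro
from plant import status
def plan(x,y,z,jaw=None):
    o=status.get_obs();q=o["ee_rot"];R=Ro.from_quat([q[1],q[2],q[3],q[0]]).as_matrix();p=o["position"];j=o["joint_pos"]
    psi=np.degrees(np.arctan2(R[1,1],R[0,1]));tilt=np.degrees(np.arccos(-R[2,0]))
    print("t",round(o["time_s"],1),"p",p.round(4),"jaw",round(psi,1),"tilt",round(tilt,2),"j",j.round(2),"F",o["force"].round(1),"w",round(o["gripper_width"],3))
    d=0
    if jaw is not None:
        dj1=np.degrees(np.arctan2(y,x)-j[0]);c=[]
        for k in range(-4,5):
            dd=jaw-psi+180*k;j6=np.degrees(j[5])-(dd-dj1)
            if abs(j6)<150:c.append((abs(dd)+.3*abs(j6),dd,j6))
        _,d,j6=min(c);print("turn yaw",round(d,1),"-> wx total",round(-d/360,4),"j6",round(j6))
    a=np.radians(psi+d);Y=np.array([np.cos(a),np.sin(a),0]);X=np.array([0,0,-1.]);Z=np.cross(X,Y)
    D=np.array([x,y,z])-p;print("shares total dx %.2f dy %.2f dz %.2f"%tuple(D@np.c_[X,Y,Z]/.04), "down-axis tilt",R[:,0].round(4))
if __name__=="__main__": plan(*map(float,sys.argv[1:]))
E
python3 go.py .459 -.360 .13 46.8
python3 - <<'E'
from geo import *
S=[load(n,"0") for n in("top","side")]
for a,b in(((369.3,273.4),(263.1,314.9)),((315.4,191.8),(324.5,241.7)),((399.2,198),(359,319.6)),((237.1,185.9),(299.7,187.4))):
    print(tri(S[0],a,S[1],b))
E
```

```text
t 0.1 p [ 0.2045 -0.5368  0.2137] jaw -69.2 tilt 0.1 j [-1.42  0.16  1.6  -0.    1.39 -0.21] F [-1.1  0.5  0.2] w 1.002
turn yaw -64.0 -> wx total 0.1779 j6 95
shares total dx 2.09 dy -7.58 dz -1.61 down-axis tilt [-3.0e-04  1.7e-03 -1.0e+00]
(array([ 0.4630797 , -0.19120661,  0.02249362]), np.float64(0.0005640664497912073))
(array([ 0.63292692, -0.0743303 ,  0.02359567]), np.float64(0.00010946924377018163))
(array([ 0.62516379, -0.25515456,  0.02205607]), np.float64(0.0003487324375239948))
(array([0.63996057, 0.09389669, 0.02291933]), np.float64(0.0015089617204202092))
```

Call:
{"op": "drive_tool", "data": {
  "steps": [
    [[0.2,0,0,0.0222,0,0],[0.2,0,0,0.0222,0,0],[0.2,0,0,0.0222,0,0],[0.2,0,0,0.0222,0,0],[0.2,0,0,0.0222,0,0],[0.2,0,0,0.0222,0,0],[0.2,0,0,0.0222,0,0],[0.2,0,0,0.0222,0,0],[0,-0.758,-0.161,0,0,0],[0,-0.758,-0.161,0,0,0],[0,-0.758,-0.161,0,0,0],[0,-0.758,-0.161,0,0,0],[0,-0.758,-0.161,0,0,0],[0,-0.758,-0.161,0,0,0],[0,-0.758,-0.161,0,0,0],[0,-0.758,-0.161,0,0,0],[0,-0.758,-0.161,0,0,0],[0,-0.758,-0.161,0,0,0]]
  ],
  "claw": 0
}}

```text
time_s: 1.9
position: [0.4595, -0.3588, 0.1501]
ee_rot: [0.26, -0.657, 0.26, 0.658]
force: [1.2, -0.3, 0.0]
gripper_width: 1.0
```

```bash
python3 go.py .459 -.360 .026 46.8
```

```text
t 1.9 p [ 0.4595 -0.3588  0.1501] jaw -133.1 tilt 0.05 j [-0.87  0.24  1.64 -0.    1.27  1.45] F [ 1.2 -0.3  0. ] w 1.0
turn yaw -0.1 -> wx total 0.0003 j6 95
shares total dx 3.10 dy 0.03 dz -0.01 down-axis tilt [-6.e-04  7.e-04 -1.e+00]
```

Call:
{"op": "drive_tool", "data": {
  "steps": [
    [[0.6,0,0,0,0,0],[0.6,0,0,0,0,0],[0.6,0,0,0,0,0],[0.5,0,0,0,0,0],[0.3,0,0,0,0,0],[0.3,0,0,0,0,0],[0.2,0,0,0,0,0],[0,0,0,0,0,0]]
  ]
}}

```text
time_s: 2.7
position: [0.4583, -0.3595, 0.0257]
ee_rot: [0.26, -0.657, 0.259, 0.658]
force: [-0.2, 0.7, 1.2]
gripper_width: 1.001
```

Call:
{"op": "drive_tool", "data": {
  "steps": [
    [[0,0,0,0,0,0],[0,0,0,0,0,0],[0,0,0,0,0,0],[0,0,0,0,0,0],[0,0,0,0,0,0],[0,0,0,0,0,0],[0,0,0,0,0,0],[0,0,0,0,0,0]]
  ],
  "claw": 1
}}

```text
time_s: 3.5
position: [0.4588, -0.3599, 0.0267]
ee_rot: [-0.26, 0.658, -0.26, -0.658]
force: [-0.6, 0.6, 0.7]
gripper_width: 0.457
```

```bash
python3 go.py .641 .095 .15 111.5
```

```text
t 3.5 p [ 0.4588 -0.3599  0.0267] jaw -133.1 tilt 0.01 j [-0.87  0.39  1.71  0.    1.04  1.45] F [-0.6  0.6  0.7] w 0.457
turn yaw 64.6 -> wx total -0.1794 j6 77
shares total dx -3.08 dy -8.91 dz -8.41 down-axis tilt [ 1.e-04  1.e-04 -1.e+00]
```

Call:
{"op": "drive_tool", "data": {
  "steps": [
    [[-0.3,0,0,0,0,0],[-0.5,0,0,0,0,0],[-0.5,0,0,0,0,0],[-0.5,0,0,-0.0224,0,0],[-0.5,0,0,-0.0224,0,0],[-0.4,0,0,-0.0224,0,0],[-0.4,0,0,-0.0224,0,0],[0,0,0,-0.0224,0,0],[0,0,0,-0.0224,0,0],[0,0,0,-0.0224,0,0],[0,0,0,-0.0226,0,0],[0,-0.3,-0.3,0,0,0],[0,-0.5,-0.5,0,0,0],[0,-0.6,-0.6,0,0,0],[0,-0.6,-0.6,0,0,0],[0,-0.6,-0.6,0,0,0],[0,-0.6,-0.6,0,0,0],[0,-0.6,-0.6,0,0,0],[0,-0.6,-0.6,0,0,0],[0,-0.6,-0.6,0,0,0]]
  ]
}}

```text
time_s: 5.5
position: [0.5719, -0.0979, 0.1511]
ee_rot: [0.131, 0.695, 0.131, -0.695]
force: [0.0, -0.4, -0.6]
gripper_width: 0.454
```

Call:
{"op": "drive_tool", "data": {
  "steps": [
    [[0,-0.6,-0.6,0,0,0],[0,-0.6,-0.6,0,0,0],[0,-0.6,-0.6,0,0,0],[0,-0.6,-0.6,0,0,0],[0,-0.6,-0.5,0,0,0],[0,-0.6,-0.3,0,0,0],[0,-0.31,-0.21,0,0,0],[0,0,0,0,0,0],[0,0,0,0,0,0]]
  ]
}}

```text
time_s: 6.4
position: [0.6409, 0.0946, 0.1506]
ee_rot: [-0.132, -0.695, -0.131, 0.695]
force: [-0.2, -0.1, -0.6]
gripper_width: 0.454
```

```bash
python3 go.py .641 .095 .06 111.5; python3 look.py 1; python3 - <<'E'
import cv2,numpy as np
a=cv2.imread("pics/top_1.png")[120:260,170:310];b=cv2.imread("pics/side_1.png")[100:240,230:370]
cv2.imwrite("pics/c1.png",cv2.resize(np.hstack([a,b]),None,fx=2.8,fy=2.8,interpolation=2))
E
```

```text
t 6.4 p [0.6409 0.0946 0.1506] jaw -68.6 tilt 0.04 j [-0.04  0.39  1.44 -0.    1.31  1.16] F [-0.2 -0.1 -0.6] w 0.454
turn yaw 0.1 -> wx total -0.0002 j6 77
shares total dx 2.27 dy -0.01 dz -0.01 down-axis tilt [-3.e-04 -6.e-04 -1.e+00]
```

View pics/c1.png

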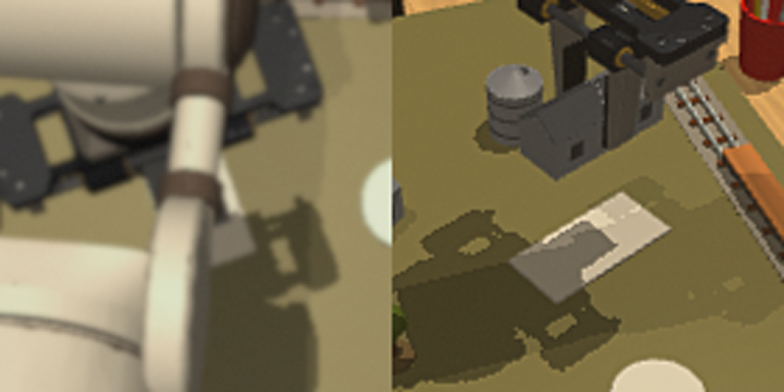

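```bash
python3 - <<'E'
from geo import *
s=load("side","1")
P=plane(s,[(289.3,164.6),(327.1,145),(276.8,153.6)],.142)[:,:2]-[.6409,.0946]
a=np.radians(21.5);R=np.array([[np.cos(a),-np.sin(a)],[np.sin(a),np.cos(a)]])
print((P@R*1000).round(1))
E
```

```text
[[-54.7 -22.7]
 [ 49.1 -28. ]
 [-52.2  21.1]]
```

The side view shows the shed held over its slab. Its near bottom corner is at crop (558,181), which is within about 1–2 mm of where it should be. Lowering it now.

Call:
{"op": "drive_tool", "data": {
  "steps": [
    [[0.4,-0.01,-0.01,0,0,0],[0.6,0,0,0,0,0],[0.6,0,0,0,0,0],[0.5,0,0,0,0,0],[0.3,0,0,0,0,0],[0.2,0,0,0,0,0],[0.2,0,0,0,0,0],[0.08,0,0,0,0,0],[0.06,0,0,0,0,0],[0.04,0,0,0,0,0],[0,0,0,0,0,0],[0,0,0,0,0,0]]
  ]
}}

```text
time_s: 7.7
position: [0.6417, 0.0955, 0.0319]
ee_rot: [0.132, 0.695, 0.132, -0.694]
force: [0.8, -0.4, -0.8]
gripper_width: 0.453
```

Call:
{"op": "drive_tool", "data": {
  "steps": [
    [[0.02,0,0,0,0,0],[0.015,0,0,0,0,0],[0,0,0,0,0,0]]
  ]
}}

```text
time_s: 8.0
position: [0.6417, 0.0955, 0.0307]
ee_rot: [0.132, 0.695, 0.132, -0.694]
force: [-2.8, -0.1, 3.4]
gripper_width: 0.454
```

Call:
{"op": "drive_tool", "data": {
  "steps": [
    [[0,0,0,0,0,0],[0,0,0,0,0,0],[0,0,0,0,0,0],[0,0,0,0,0,0],[0,0,0,0,0,0],[-0.3,0,0,0,0,0],[-0.6,0,0,0,0,0],[-0.8,0,0,0,0,0],[-0.8,0,0,0,0,0],[-0.6,0,0,0,0,0]]
  ],
  "claw": 0
}}

```text
time_s: 9.0
position: [0.6424, 0.0955, 0.1576]
ee_rot: [0.132, 0.696, 0.132, -0.693]
force: [-0.1, 0.1, 0.3]
gripper_width: 1.0
```

```bash
python3 go.py .629 .267 .15 68.5;python3 go.py .629 .267 .15 21
```

```text
t 9.0 p [0.6424 0.0955 0.1576] jaw -68.5 tilt 0.2 j [-0.04  0.39  1.43  0.    1.32  1.16] F [-0.1  0.1  0.3] w 1.0
turn yaw -43.0 -> wx total 0.1194 j6 135
shares total dx 0.19 dy -3.87 dz 1.88 down-axis tilt [ 3.6e-03 -1.0e-04 -1.0e+00]
t 9.0 p [0.6424 0.0955 0.1576] jaw -68.5 tilt 0.2 j [-0.04  0.39  1.43  0.    1.32  1.16] F [-0.1  0.1  0.3] w 1.0
turn yaw 89.5 -> wx total -0.2486 j6 2
shares total dx 0.19 dy 1.22 dz -4.12 down-axis tilt [ 3.6e-03 -1.0e-04 -1.0e+00]
```

```bash
python3 go.py .629 .267 .125 |tail -1
```

```text
shares total dx 0.82 dy -4.11 dz -1.26 down-axis tilt [ 3.6e-03 -1.0e-04 -1.0e+00]
```

Call:
{"op": "drive_tool", "data": {
  "steps": [
    [[0,-0.4,-0.12,0,0,0],[0,-0.7,-0.21,0,0,0],[0,-0.7,-0.21,0,0,0],[0,-0.7,-0.21,0,0,0],[0.2,-0.7,-0.21,0,0,0],[0.3,-0.6,-0.2,0,0,0],[0.32,-0.31,-0.1,0,0,0],[0,0,0,0,0,0],[0,0,0,0,0,0]]
  ]
}}

```text
time_s: 9.9
position: [0.6276, 0.2663, 0.1203]
ee_rot: [-0.132, -0.694, -0.132, 0.695]
force: [0.4, -0.9, 0.7]
gripper_width: 1.003
```

```bash
python3 go.py .629 .267 .030; python3 look.py 2; python3 - <<'E'
import cv2,numpy as np
a=cv2.imread("pics/top_2.png")[110:250,90:290];b=cv2.imread("pics/side_2.png")[80:220,200:400]
cv2.imwrite("pics/c2.png",cv2.resize(np.hstack([a,b]),None,fx=2,fy=2,interpolation=2))
E
```

```text
t 9.9 p [0.6276 0.2663 0.1203] jaw -68.5 tilt 0.1 j [ 0.22  0.51  1.35 -0.    1.29  1.42] F [ 0.4 -0.9  0.7] w 1.003
shares total dx 2.26 dy -0.00 dz -0.04 down-axis tilt [-1.6e-03 -9.0e-04 -1.0e+00]
```

View pics/c2.png

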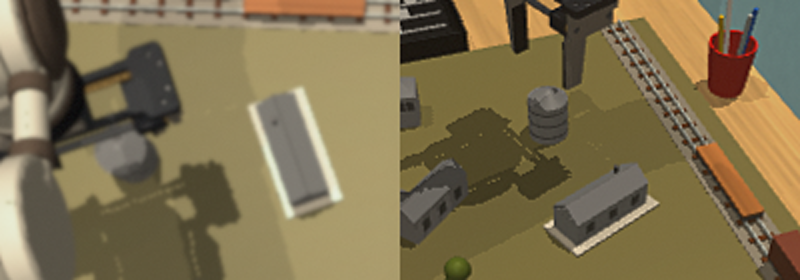

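The shed now stands on its slab with fairly even margins, at about (295,150) in the left crop. The tank is untouched under the open jaws. Descending.

Call:
{"op": "drive_tool", "data": {
  "steps": [
    [[0.4,0,-0.04,0,0,0],[0.5,0,0,0,0,0],[0.5,0,0,0,0,0],[0.4,0,0,0,0,0],[0.3,0,0,0,0,0],[0.15,0,0,0,0,0],[0,0,0,0,0,0]]
  ]
}}

```text
time_s: 10.7
position: [0.6292, 0.2672, 0.0303]
ee_rot: [-0.132, -0.694, -0.132, 0.695]
force: [-0.2, 0.4, -0.3]
gripper_width: 1.001
```

Call:
{"op": "drive_tool", "data": {
  "steps": [
    [[0,0,0,0,0,0],[0,0,0,0,0,0],[0,0,0,0,0,0],[0,0,0,0,0,0],[0,0,0,0,0,0],[0,0,0,0,0,0],[0,0,0,0,0,0]]
  ],
  "claw": 1
}}

```text
time_s: 11.4
position: [0.6297, 0.2675, 0.0315]
ee_rot: [0.132, 0.695, 0.132, -0.695]
force: [-0.3, -0.7, 0.5]
gripper_width: 0.563
```

```bash
python3 go.py .633 -.0742 .18
```

```text
t 11.4 p [0.6297 0.2675 0.0315] jaw -68.5 tilt 0.02 j [ 0.23  0.61  1.39 -0.    1.14  1.42] F [-0.3 -0.7  0.5] w 0.563
shares total dx -3.71 dy 7.98 dz 3.05 down-axis tilt [ 3.e-04  0.e+00 -1.e+00]
```

Call:
{"op": "drive_tool", "data": {
  "steps": [
    [[-0.3,0,0,0,0,0],[-0.6,0,0,0,0,0],[-0.7,0,0,0,0,0],[-0.7,0,0,0,0,0],[-0.7,0,0,0,0,0],[-0.7,0.3,0.12,0,0,0],[0,0.6,0.23,0,0,0],[0,0.8,0.3,0,0,0],[0,0.8,0.3,0,0,0],[0,0.8,0.3,0,0,0],[0,0.8,0.3,0,0,0],[0,0.8,0.3,0,0,0],[0,0.8,0.3,0,0,0],[0,0.8,0.3,0,0,0],[0,0.8,0.3,0,0,0],[0,0.4,0.2,0,0,0],[0,0.28,0.1,0,0,0],[0,0,0,0,0,0],[0,0,0,0,0,0]]
  ]
}}

```text
time_s: 13.3
position: [0.633, -0.0731, 0.1792]
ee_rot: [0.132, 0.695, 0.132, -0.695]
force: [-0.0, 0.2, -2.1]
gripper_width: 0.561
```

Call:
{"op": "drive_tool", "data": {
  "steps": [
    [[0.6,0,0,0,0,0],[0.8,0,0,0,0,0],[0.6,0,0,0,0,0],[0.4,0,0,0,0,0],[0,0,0,0,0,0],[0,0,0,0,0,0]]
  ]
}}

```text
time_s: 13.9
position: [0.6336, -0.0737, 0.084]
ee_rot: [0.132, 0.695, 0.132, -0.694]
force: [-0.2, 0.9, -0.5]
gripper_width: 0.558
```

```bash
python3 go.py .633 -.0742 .0355; python3 look.py 3; python3 - <<'E'
import cv2,numpy as np
a=cv2.imread("pics/top_3.png")[130:250,240:390];b=cv2.imread("pics/side_3.png")[150:270,250:400]
cv2.imwrite("pics/c3.png",cv2.resize(np.hstack([a,b]),None,fx=2.6,fy=2.6,interpolation=2))
E
```

```text
t 13.9 p [ 0.6336 -0.0737  0.084 ] jaw -68.5 tilt 0.06 j [-0.3   0.44  1.52  0.    1.18  0.89] F [-0.2  0.9 -0.5] w 0.558
shares total dx 1.21 dy 0.01 dz 0.02 down-axis tilt [ 9.e-04 -2.e-04 -1.e+00]
```

View pics/c3.png

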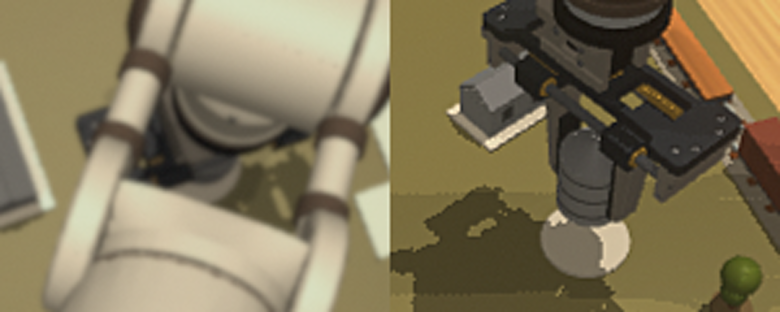

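The side crop shows the tank upright between the fingers above the disc, which is centred at about (585,243). Lowering.

Call:
{"op": "drive_tool", "data": {
  "steps": [
    [[0.3,0.01,0.02,0,0,0],[0.35,0,0,0,0,0],[0.25,0,0,0,0,0],[0.15,0,0,0,0,0],[0.06,0,0,0,0,0],[0.04,0,0,0,0,0],[0.04,0,0,0,0,0],[0,0,0,0,0,0],[0,0,0,0,0,0]]
  ]
}}

```text
time_s: 14.9
position: [0.6327, -0.075, 0.036]
ee_rot: [0.132, 0.695, 0.132, -0.694]
force: [0.2, -0.2, -0.5]
gripper_width: 0.561
```

Call:
{"op": "drive_tool", "data": {
  "steps": [
    [[0.02,0,0,0,0,0],[0.01,0,0,0,0,0],[0,0,0,0,0,0]]
  ]
}}

```text
time_s: 15.2
position: [0.6328, -0.075, 0.0354]
ee_rot: [0.132, 0.695, 0.132, -0.694]
force: [-2.9, -0.1, 6.3]
gripper_width: 0.561
```

Call:
{"op": "drive_tool", "data": {
  "steps": [
    [[0,0,0,0,0,0],[0,0,0,0,0,0],[0,0,0,0,0,0],[0,0,0,0,0,0],[0,0,0,0,0,0],[-0.3,0,0,0,0,0],[-0.6,0,0,0,0,0],[-0.8,0,0,0,0,0],[-0.8,0,0,0,0,0],[-0.6,0,0,0,0,0],[-0.3,0,0,0,0,0]]
  ],
  "claw": 0
}}

```text
time_s: 16.3
position: [0.634, -0.0753, 0.1745]
ee_rot: [0.133, 0.696, 0.131, -0.693]
force: [0.5, 0.1, -0.1]
gripper_width: 1.002
```

```bash
python3 go.py .451 .363 .12 -9;python3 go.py .451 .363 .12 81
```

```text
t 16.3 p [ 0.634  -0.0753  0.1745] jaw -68.5 tilt 0.32 j [-0.31  0.35  1.45 -0.    1.34  0.89] F [ 0.5  0.1 -0.1] w 1.002
turn yaw 59.5 -> wx total -0.1653 j6 48
shares total dx 1.36 dy -6.23 dz -10.11 down-axis tilt [ 0.0053 -0.0017 -1.    ]
t 16.3 p [ 0.634  -0.0753  0.1745] jaw -68.5 tilt 0.32 j [-0.31  0.35  1.45 -0.    1.34  0.89] F [ 0.5  0.1 -0.1] w 1.002
turn yaw -30.5 -> wx total 0.0847 j6 138
shares total dx 1.36 dy -10.11 dz 6.23 down-axis tilt [ 0.0053 -0.0017 -1.    ]
```

Call:
{"op": "drive_tool", "data": {
  "steps": [
    [[0,0,0,-0.0207,0,0],[0,0,0,-0.0207,0,0],[0,0,0,-0.0207,0,0],[0,0,0,-0.0207,0,0],[0,0,0,-0.0207,0,0],[0,0,0,-0.0207,0,0],[0,0,0,-0.0207,0,0],[0,0,0,-0.0205,0,0],[0,-0.23,-0.37,0,0,0],[0,-0.4,-0.65,0,0,0],[0,-0.5,-0.8,0,0,0],[0,-0.5,-0.81,0,0,0],[0,-0.5,-0.81,0,0,0],[0,-0.5,-0.81,0,0,0],[0,-0.5,-0.81,0,0,0],[0,-0.5,-0.81,0,0,0],[0,-0.5,-0.81,0,0,0],[0,-0.5,-0.81,0,0,0],[0,-0.5,-0.81,0,0,0],[0,-0.5,-0.81,0,0,0]]
  ]
}}

```text
time_s: 18.3
position: [0.4646, 0.322, 0.1703]
ee_rot: [-0.458, -0.538, -0.459, 0.538]
force: [0.2, 0.3, 0.1]
gripper_width: 1.0
```

Call:
{"op": "drive_tool", "data": {
  "steps": [
    [[0.4,-0.4,-0.65,0,0,0],[0.5,-0.2,-0.35,0,0,0],[0.4,0,0,0,0,0],[0,0,0,0,0,0],[0,0,0,0,0,0]]
  ]
}}

```text
time_s: 18.8
position: [0.4484, 0.3635, 0.1185]
ee_rot: [-0.459, -0.538, -0.459, 0.538]
force: [0.4, 0.4, -0.2]
gripper_width: 1.0
```

```bash
python3 go.py .451 .363 .030 -9; python3 look.py 4; python3 - <<'E'
import cv2,numpy as np
a=cv2.imread("pics/top_4.png")[140:320,40:360];b=cv2.imread("pics/side_4.png")[80:260,130:400]
cv2.imwrite("pics/c4.png",cv2.resize(np.hstack([a,b]),None,fx=1.35,fy=1.35,interpolation=2))
from geo import *
s=load("side","4");C,_=blobs(s["color"],"pale")
for n in("top","side"):
    s=load(n,"4")
    for k,z in(("pale",.022),("grey",.05)):
        for c in blobs(s["color"],k)[0]:
            X=plane(s,cen(c),z)[0]
            if .58<X[0]<.7 and -.12<X[1]<.15: print(n,k,cen(c).round(1),X.round(4))
E
```

```text
t 18.8 p [0.4484 0.3635 0.1185] jaw -9.0 tilt 0.05 j [0.47 0.26 1.68 0.   1.2  0.63] F [ 0.4  0.4 -0.2] w 1.0
turn yaw 0.0 -> wx total -0.0001 j6 48
shares total dx 2.21 dy 0.07 dz 0.00 down-axis tilt [-8.e-04 -2.e-04 -1.e+00]
top pale [303.7 189.6] [ 0.6374 -0.0492  0.022 ]
top pale [224.9 190.3] [0.6305 0.1195 0.022 ]
top pale [248.8 181.9] [0.6504 0.0691 0.022 ]
top grey [317.6 190.7] [ 0.6307 -0.0766  0.05  ]
top grey [236.  184.8] [0.6379 0.0936 0.05  ]
side grey [325.2 233.6] [ 0.6327 -0.0734  0.05  ]
side grey [299.3 181.4] [0.6353 0.0877 0.05  ]
```

View pics/c4.png

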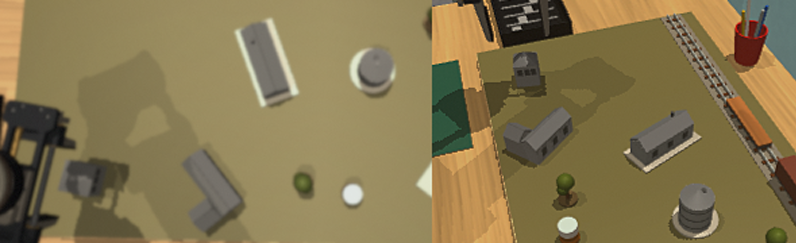

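Both placed buildings sit well inside their slabs: shed near (267,60), tank near (375,68). The cabin at (80,178) is below the jaws. Descending.

Call:
{"op": "drive_tool", "data": {
  "steps": [
    [[0.4,0.06,0,0,0,0],[0.5,0,0,0,0,0],[0.5,0,0,0,0,0],[0.4,0,0,0,0,0],[0.25,0,0,0,0,0],[0.15,0,0,0,0,0],[0,0,0,0,0,0]]
  ]
}}

```text
time_s: 19.6
position: [0.4514, 0.3628, 0.0298]
ee_rot: [-0.459, -0.537, -0.459, 0.538]
force: [0.3, 0.2, -1.0]
gripper_width: 1.002
```

Call:
{"op": "drive_tool", "data": {
  "steps": [
    [[0,0,0,0,0,0],[0,0,0,0,0,0],[0,0,0,0,0,0],[0,0,0,0,0,0],[0,0,0,0,0,0],[0,0,0,0,0,0],[0,0,0,0,0,0],[0,0,0,0,0,0]]
  ],
  "claw": 1
}}

```text
time_s: 20.4
position: [0.452, 0.3633, 0.0309]
ee_rot: [0.459, 0.538, 0.459, -0.537]
force: [-0.1, -0.1, 4.2]
gripper_width: 0.641
```

```bash
python3 go.py .463 -.191 .17 -35.5;python3 go.py .463 -.191 .17 54.5
```

```text
t 20.4 p [0.452  0.3633 0.0309] jaw -9.0 tilt 0.06 j [0.47 0.38 1.72 0.   1.04 0.63] F [-0.1 -0.1  4.2] w 0.641
turn yaw -26.5 -> wx total 0.0737 j6 13
shares total dx -3.48 dy 8.27 dz 11.12 down-axis tilt [ 9.e-04  5.e-04 -1.e+00]
t 20.4 p [0.452  0.3633 0.0309] jaw -9.0 tilt 0.06 j [0.47 0.38 1.72 0.   1.04 0.63] F [-0.1 -0.1  4.2] w 0.641
turn yaw 63.5 -> wx total -0.1763 j6 -77
shares total dx -3.48 dy -11.12 dz 8.27 down-axis tilt [ 9.e-04  5.e-04 -1.e+00]
```

Call:
{"op": "drive_tool", "data": {
  "steps": [
    [[0,0,0,0,0,0],[0,0,0,0,0,0],[0,0,0,0,0,0]]
  ]
}}

```text
time_s: 20.7
position: [0.4521, 0.3632, 0.0309]
ee_rot: [0.46, 0.538, 0.459, -0.537]
force: [-0.5, 0.3, 5.8]
gripper_width: 0.643
```

```bash
python3 look.py 5; python3 - <<'E'
import cv2,numpy as np
a=cv2.imread("pics/top_5.png")[220:320,50:150];b=cv2.imread("pics/side_5.png")[80:180,150:250]
cv2.imwrite("pics/c5.png",cv2.resize(np.hstack([a,b]),None,fx=4,fy=4,interpolation=2))
E
```

View pics/c5.png

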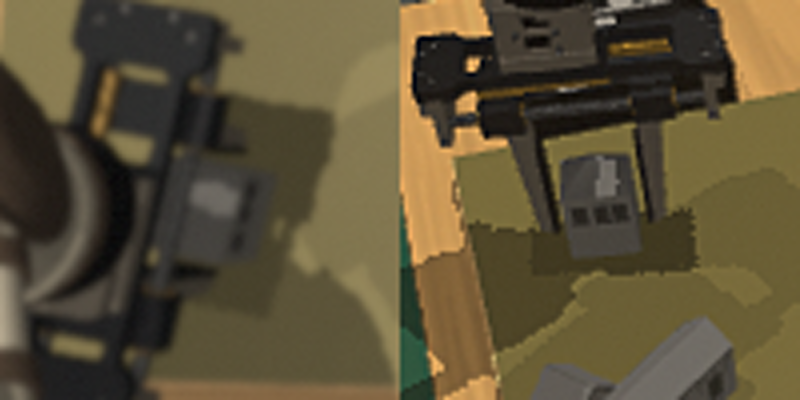

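```bash
python3 - <<'E'
from geo import *
t=load("top","5");s=load("side","5")
print("top base near",plane(t,[(118,262.5),(113.75,286.25)],.018).round(4))
print("side base near",plane(s,[(193.75,144.5),(210,142.5)],.018).round(4))
for z in(.031,.05):
  X=[(.4521+d*np.cos(np.radians(-9)),.3632+d*np.sin(np.radians(-9)),z) for d in(-.0295,.0295)]
  print(z,"pads in c5 top",((proj(t,X)-[50,220])*4).round(0).tolist(),"side",((proj(s,X)-[150,80])*4+[400,0]).round(0).tolist())
for tag in("0","4","5"):
  C={}
  for n in("top","side"):
    q=load(n,tag);cs,_=blobs(q["color"],"grey")
    C[n]=[(cen(c).round(1).tolist(),cv2.contourArea(c)) for c in cs if abs(plane(q,cen(c),.045)[0,0]-.45)<.06 and .3<plane(q,cen(c),.045)[0,1]<.42]
  print(tag,C)
E
```

```text
top base near [[0.4707 0.337  0.018 ]
 [0.4213 0.3422 0.018 ]]
side base near [[0.4273 0.3438 0.018 ]
 [0.4705 0.3377 0.018 ]]
0.031 pads in c5 top [[196.0, 261.0], [223.0, 148.0]] side [[559.0, 223.0], [647.0, 213.0]]
0.05 pads in c5 top [[181.0, 263.0], [209.0, 147.0]] side [[554.0, 200.0], [643.0, 190.0]]
0 {'top': [([100.3, 271.9], 664.5)], 'side': [([199.7, 130.3], 330.0)]}
4 {'top': [([100.6, 271.9], 651.5)], 'side': [([198.6, 125.4], 202.0)]}
5 {'top': [], 'side': [([199.5, 130.7], 339.5)]}
```

The cabin is unmoved and square: base edges from (.427,.344) to (.4705,.3377), yaw about -8°. The pads stopped at 59 mm, visibly clear of its walls. I'll reopen and close again to find out what holds them.

Call:
{"op": "drive_tool", "data": {
  "steps": [
    [[0,0,0,0,0,0],[0,0,0,0,0,0],[0,0,0,0,0,0],[-0.1,0,0,0,0,0],[0,0,0,0,0,0]]
  ],
  "claw": 0
}}

```text
time_s: 21.3
position: [0.4518, 0.3631, 0.0347]
ee_rot: [0.459, 0.538, 0.459, -0.537]
force: [0.4, 0.6, -0.0]
gripper_width: 1.001
```

Call:
{"op": "drive_tool", "data": {
  "steps": [
    [[0,0,0,0,0,0],[0,0,0,0,0,0],[0,0,0,0,0,0],[0,0,0,0,0,0]]
  ],
  "claw": 1
}}

```text
time_s: 21.7
position: [0.4516, 0.363, 0.0343]
ee_rot: [-0.459, -0.538, -0.459, 0.538]
force: [-0.4, -0.2, -0.0]
gripper_width: 0.675
```

Call:
{"op": "drive_tool", "data": {
  "steps": [
    [[0,0,0,0,0,0],[0,0,0,0,0,0]]
  ]
}}

```text
time_s: 21.9
position: [0.4516, 0.363, 0.0344]
ee_rot: [-0.459, -0.538, -0.459, 0.538]
force: [1.6, -0.5, 0.4]
gripper_width: 0.644
```

Call:
{"op": "drive_tool", "data": {
  "steps": [
    [[0,0,0,0,0,0],[0,0,0,0,0,0]]
  ]
}}

```text
time_s: 22.1
position: [0.4515, 0.363, 0.0343]
ee_rot: [-0.459, -0.537, -0.459, 0.538]
force: [0.4, -0.6, -0.5]
gripper_width: 0.645
```

Call:
{"op": "drive_tool", "data": {
  "steps": [
    [[0,0,0,0,0,0],[0,0,0,0,0,0],[0,0,0,0,0,0],[0,0,0,0,0,0],[-0.5,0,0,0,0,0],[-0.8,0,0,0,0,0],[-0.8,0,0,0,0,0],[-0.3,0,0,0,0,0],[0,0,0,0,0,0]]
  ],
  "claw": 0
}}

```text
time_s: 23.0
position: [0.453, 0.3637, 0.1324]
ee_rot: [0.46, 0.539, 0.459, -0.536]
force: [0.4, 0.1, -0.4]
gripper_width: 0.998
```

Call:
{"op": "drive_tool", "data": {
  "steps": [
    [[0,0,0,0,0,0],[0,0,0,0,0,0],[0,0,0,0,0,0],[0,0,0,0,0,0],[0,0,0,0,0,0],[0,0,0,0,0,0],[0,0,0,0,0,0],[0,0,0,0,0,0]]
  ],
  "claw": 1
}}

```text
time_s: 23.8
position: [0.4516, 0.363, 0.1304]
ee_rot: [0.459, 0.538, 0.459, -0.538]
force: [0.1, 0.0, 0.0]
gripper_width: 0.331
```

```bash
python3 go.py .452 .3635 .12 81;  python3 look.py 6; python3 - <<'E'
import cv2,numpy as np
a=cv2.imread("pics/top_6.png")[220:320,50:150];b=cv2.imread("pics/side_6.png")[80:180,150:250]
cv2.imwrite("pics/c6.png",cv2.resize(np.hstack([a,b]),None,fx=4,fy=4,interpolation=2))
E
```

```text
t 23.8 p [0.4516 0.363  0.1304] jaw -9.0 tilt 0.0 j [0.47 0.25 1.67 0.   1.23 0.63] F [0.1 0.  0. ] w 0.331
turn yaw 90.0 -> wx total -0.2499 j6 -42
shares total dx 0.26 dy 0.01 dz 0.01 down-axis tilt [ 1.e-04  0.e+00 -1.e+00]
```

View pics/c6.png

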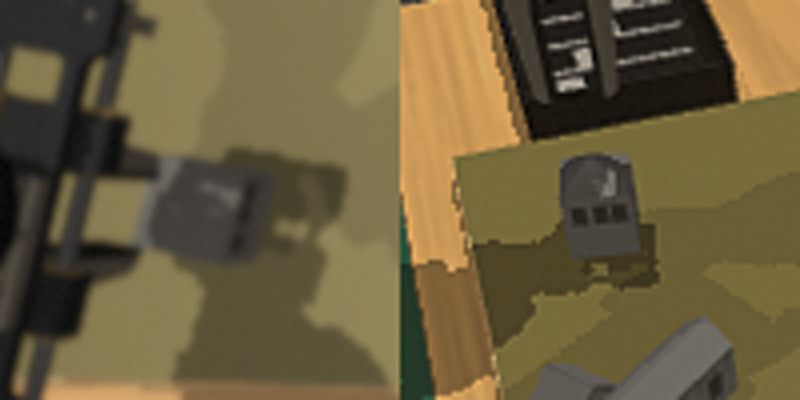

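The free jaws close normally, so something about the cabin stopped them at 59 mm. It hasn't moved. I'll try the other pair of walls, with the jaws turned 90°.

Call:
{"op": "drive_tool", "data": {
  "steps": [
    [[0,0,0,-0.0227,0,0],[0,0,0,-0.0227,0,0],[0,0,0,-0.0227,0,0],[0,0,0,-0.0227,0,0],[0,0,0,-0.0227,0,0],[0,0,0,-0.0227,0,0],[0,0,0,-0.0227,0,0],[0,0,0,-0.0227,0,0],[0,0,0,-0.0227,0,0],[0,0,0,-0.0227,0,0],[0,0,0,-0.0227,0,0],[0.4,0,0,0,0,0],[0.5,0,0,0,0,0],[0.5,0,0,0,0,0],[0.5,0,0,0,0,0],[0.3,0,0,0,0,0],[0.2,0,0,0,0,0],[0.1,0,0,0,0,0],[0,0,0,0,0,0]]
  ],
  "claw": 0
}}

```text
time_s: 25.8
position: [0.4517, 0.3631, 0.0304]
ee_rot: [0.705, 0.056, 0.705, -0.056]
force: [0.8, -0.1, 0.1]
gripper_width: 1.0
```

Call:
{"op": "drive_tool", "data": {
  "steps": [
    [[0,0,0,0,0,0],[0,0,0,0,0,0],[0,0,0,0,0,0],[0,0,0,0,0,0],[0,0,0,0,0,0],[0,0,0,0,0,0],[0,0,0,0,0,0],[0,0,0,0,0,0]]
  ],
  "claw": 1
}}

```text
time_s: 26.6
position: [0.4519, 0.3631, 0.0308]
ee_rot: [0.705, 0.056, 0.705, -0.056]
force: [-0.7, -0.7, 4.0]
gripper_width: 0.643
```

Call:
{"op": "drive_tool", "data": {
  "steps": [
    [[0,0,0,0,0,0],[0,0,0,0,0,0],[0,0,0,0,0,0],[0.12,0,0,0,0,0],[0.1,0,0,0,0,0],[0,0,0,0,0,0]]
  ],
  "claw": 0
}}

```text
time_s: 27.2
position: [0.4508, 0.3626, 0.0204]
ee_rot: [0.704, 0.056, 0.706, -0.056]
force: [-0.3, -0.5, -0.5]
gripper_width: 0.996
```

Call:
{"op": "drive_tool", "data": {
  "steps": [
    [[0,0,0,0,0,0],[0,0,0,0,0,0],[0,0,0,0,0,0],[0,0,0,0,0,0],[0,0,0,0,0,0],[0,0,0,0,0,0],[0,0,0,0,0,0],[0,0,0,0,0,0]]
  ],
  "claw": 1
}}

```text
time_s: 28.0
position: [0.4517, 0.3631, 0.0218]
ee_rot: [0.705, 0.056, 0.705, -0.056]
force: [0.4, 1.3, 1.5]
gripper_width: 0.645
```

Call:
{"op": "drive_tool", "data": {
  "steps": [
    [[-0.1,0,0,0,0,0],[-0.1,0,0,0,0,0],[-0.1,0,0,0,0,0],[0,0,0,0,0,0],[0,0,0,0,0,0]]
  ]
}}

```text
time_s: 28.5
position: [0.4517, 0.3631, 0.0338]
ee_rot: [0.705, 0.056, 0.705, -0.056]
force: [-0.1, 0.4, -1.7]
gripper_width: 0.642
```

```bash
python3 look.py 7; python3 - <<'E'
import cv2,numpy as np
a=cv2.imread("pics/top_7.png")[230:310,60:140];b=cv2.imread("pics/side_7.png")[90:170,160:240]
cv2.imwrite("pics/c7.png",cv2.resize(np.hstack([a,b]),None,fx=5,fy=5,interpolation=2))
E
```

```text
(no output)
```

View pics/c7.png

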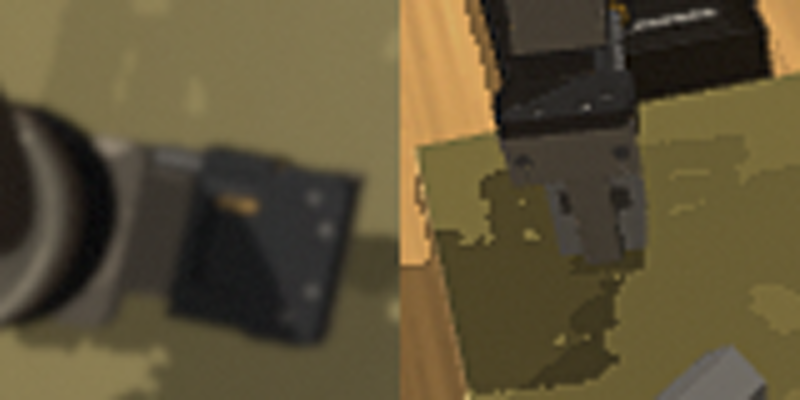

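The side crop shows the cabin's base about 3.5 px higher, at (562,255)–(642,245). So it is hanging upright in the grip even though the pads stand at 59 mm. I'll carry it gently.

```bash
python3 go.py .463 -.191 .17 54.5
```

```text
t 28.6 p [0.4515 0.3629 0.0335] jaw 80.9 tilt 0.02 j [ 0.47  0.38  1.72 -0.    1.05 -0.94] F [-0.4 -0.1 -0.1] w 0.644
turn yaw -26.4 -> wx total 0.0734 j6 -77
shares total dx -3.41 dy -11.11 dz 8.28 down-axis tilt [-2.e-04 -1.e-04 -1.e+00]
```

Call:
{"op": "drive_tool", "data": {
  "steps": [
    [[-0.2,0,0,0,0,0],[-0.3,0,0,0,0,0],[-0.4,0,0,0,0,0],[-0.5,0,0,0,0,0],[-0.5,0,0,0.008,0,0],[-0.5,0,0,0.0134,0,0],[-0.4,0,0,0.0134,0,0],[-0.3,0,0,0.0134,0,0],[-0.2,0,0,0.0134,0,0],[-0.11,0,0,0.0118,0,0],[0,-0.12,0.09,0,0,0],[0,-0.24,0.18,0,0,0],[0,-0.4,0.3,0,0,0],[0,-0.53,0.395,0,0,0],[0,-0.53,0.395,0,0,0],[0,-0.53,0.395,0,0,0],[0,-0.53,0.395,0,0,0],[0,-0.53,0.395,0,0,0],[0,-0.53,0.395,0,0,0],[0,-0.53,0.395,0,0,0]]
  ]
}}

```text
time_s: 30.6
position: [0.4557, 0.1382, 0.1699]
ee_rot: [0.673, 0.215, 0.674, -0.215]
force: [0.2, 0.2, 0.2]
gripper_width: 0.642
```

Call:
{"op": "drive_tool", "data": {
  "steps": [
    [[0,-0.53,0.395,0,0,0],[0,-0.53,0.395,0,0,0],[0,-0.53,0.395,0,0,0],[0,-0.53,0.395,0,0,0],[0,-0.53,0.395,0,0,0],[0,-0.53,0.395,0,0,0],[0,-0.53,0.395,0,0,0],[0,-0.53,0.395,0,0,0],[0,-0.53,0.395,0,0,0],[0,-0.53,0.395,0,0,0],[0,-0.53,0.395,0,0,0],[0,-0.4,0.3,0,0,0],[0,-0.3,0.22,0,0,0],[0,-0.11,0.08,0,0,0],[0,0,0,0,0,0],[0,0,0,0,0,0]]
  ]
}}

```text
time_s: 32.2
position: [0.463, -0.1904, 0.1699]
ee_rot: [0.673, 0.216, 0.674, -0.215]
force: [-0.0, 0.3, 0.2]
gripper_width: 0.64
```

```bash
python3 go.py .463 -.191 .08 54.5
```

```text
t 32.2 p [ 0.463  -0.1904  0.1699] jaw 54.5 tilt 0.04 j [-0.63  0.    1.85  0.    1.29 -1.58] F [-0.   0.3  0.2] w 0.64
turn yaw -0.0 -> wx total 0.0001 j6 -77
shares total dx 2.25 dy -0.01 dz 0.01 down-axis tilt [-3.e-04  6.e-04 -1.e+00]
```

Down to about 45 mm above the slab, then a close look.

Call:
{"op": "drive_tool", "data": {
  "steps": [
    [[0.3,0,0,0,0,0],[0.5,0,0,0,0,0],[0.6,0,0,0,0,0],[0.6,0,0,0,0,0],[0.4,0,0,0,0,0],[0.1,0,0,0,0,0],[0,0,0,0,0,0],[0,0,0,0,0,0]]
  ]
}}

```text
time_s: 33.0
position: [0.4638, -0.1912, 0.0707]
ee_rot: [0.674, 0.215, 0.673, -0.216]
force: [-0.3, 0.1, -0.9]
gripper_width: 0.645
```

```bash
python3 go.py .463 -.191 .0258 54.5;python3 look.py 8; python3 - <<'E'
import cv2,numpy as np
a=cv2.imread("pics/top_8.png")[215:335,310:430];b=cv2.imread("pics/side_8.png")[240:360,200:320]
cv2.imwrite("pics/c8.png",cv2.resize(np.hstack([a,b]),None,fx=3.33,fy=3.33,interpolation=2))
E
```

```text
t 33.0 p [ 0.4638 -0.1912  0.0707] jaw 54.5 tilt 0.08 j [-0.63  0.13  1.93 -0.    1.08 -1.58] F [-0.3  0.1 -0.9] w 0.645
turn yaw -0.0 -> wx total 0.0001 j6 -77
shares total dx 1.12 dy -0.01 dz -0.02 down-axis tilt [ 1.1e-03 -8.0e-04 -1.0e+00]
```

View pics/c8.png

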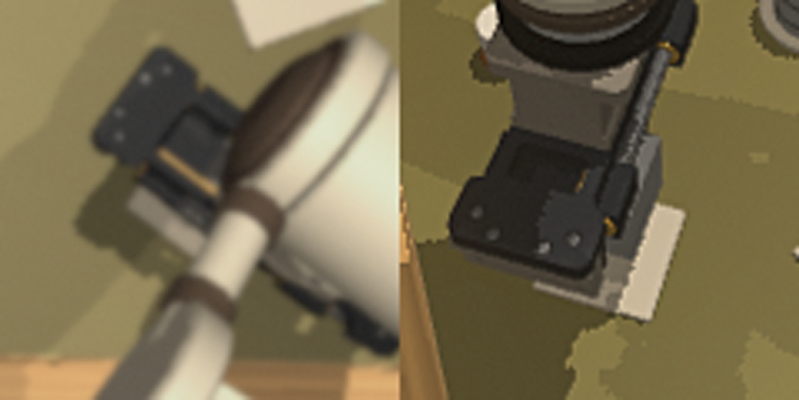

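The gripper hides most of the cabin, but its visible wall, around (650,200), runs parallel to the slab edge. Lowering slowly.

Call:
{"op": "drive_tool", "data": {
  "steps": [
    [[0.25,-0.01,-0.02,0,0,0],[0.3,0,0,0,0,0],[0.25,0,0,0,0,0],[0.15,0,0,0,0,0],[0.08,0,0,0,0,0],[0.04,0,0,0,0,0],[0,0,0,0,0,0],[0,0,0,0,0,0]]
  ]
}}

```text
time_s: 33.9
position: [0.4626, -0.1912, 0.0275]
ee_rot: [0.674, 0.215, 0.673, -0.216]
force: [-0.6, -0.1, -0.6]
gripper_width: 0.642
```

Call:
{"op": "drive_tool", "data": {
  "steps": [
    [[0.025,0,0,0,0,0],[0.015,0,0,0,0,0],[0,0,0,0,0,0]]
  ]
}}

```text
time_s: 34.2
position: [0.4625, -0.1911, 0.0258]
ee_rot: [0.674, 0.215, 0.673, -0.216]
force: [0.3, 0.2, 0.1]
gripper_width: 0.641
```

Call:
{"op": "drive_tool", "data": {
  "steps": [
    [[0.015,0,0,0,0,0],[0.01,0,0,0,0,0],[0,0,0,0,0,0]]
  ]
}}

```text
time_s: 34.5
position: [0.4627, -0.1912, 0.0256]
ee_rot: [0.674, 0.215, 0.673, -0.216]
force: [-2.7, 1.6, 7.7]
gripper_width: 0.646
```

Call:
{"op": "drive_tool", "data": {
  "steps": [
    [[0,0,0,0,0,0],[0,0,0,0,0,0],[0,0,0,0,0,0],[0,0,0,0,0,0],[0,0,0,0,0,0],[-0.3,0,0,0,0,0],[-0.6,0,0,0,0,0],[-0.8,0,0,0,0,0],[-0.8,0,0,0,0,0],[-0.6,0,0,0,0,0]]
  ],
  "claw": 0
}}

```text
time_s: 35.5
position: [0.463, -0.1914, 0.1518]
ee_rot: [0.675, 0.215, 0.672, -0.216]
force: [0.4, -0.4, -0.1]
gripper_width: 0.999
```

```bash
python3 go.py .462 .177 .115 130; python3 go.py .462 .177 .115 -50|tail -2
```

```text
t 35.5 p [ 0.463  -0.1914  0.1518] jaw 54.5 tilt 0.18 j [-0.63  0.02  1.87  0.    1.25 -1.59] F [ 0.4 -0.4 -0.1] w 0.999
turn yaw 75.5 -> wx total -0.2097 j6 -109
shares total dx 0.92 dy 7.07 dz 5.90 down-axis tilt [ 0.0025 -0.0018 -1.    ]
turn yaw 75.5 -> wx total -0.2097 j6 -109
shares total dx 0.92 dy 7.07 dz 5.90 down-axis tilt [ 0.0025 -0.0018 -1.    ]
```

Call:
{"op": "drive_tool", "data": {
  "steps": [
    [[0,0,0,0.0224,0,0],[0,0,0,0.0224,0,0],[0,0,0,0.0224,0,0],[0,0,0,0.0224,0,0],[0,0,0,0.0224,0,0],[0,0,0,0.0224,0,0],[0,0,0,0.0223,0,0],[0,0,0,0.0223,0,0],[0,0,0,0.0223,0,0],[0,0,0,0.0223,0,0],[0,0,0,0.0223,0,0],[0,0,0,0.0222,0,0],[0,0,0,0.0222,0,0],[0,-0.3,-0.25,0,0,0],[0,-0.6,-0.5,0,0,0],[0,-0.7,-0.58,0,0,0],[0,-0.7,-0.58,0,0,0],[0,-0.7,-0.58,0,0,0],[0,-0.7,-0.58,0,0,0],[0,-0.7,-0.58,0,0,0]]
  ]
}}

```text
time_s: 37.5
position: [0.4604, 0.0401, 0.1492]
ee_rot: [0.243, 0.664, 0.243, -0.664]
force: [-0.1, 0.8, -0.7]
gripper_width: 0.998
```

Call:
{"op": "drive_tool", "data": {
  "steps": [
    [[0,-0.7,-0.58,0,0,0],[0,-0.7,-0.58,0,0,0],[0.3,-0.7,-0.58,0,0,0],[0.4,-0.4,-0.35,0,0,0],[0.2,-0.17,-0.16,0,0,0],[0,0,0,0,0,0],[0,0,0,0,0,0]]
  ]
}}

```text
time_s: 38.2
position: [0.4614, 0.1769, 0.1131]
ee_rot: [0.242, 0.664, 0.242, -0.664]
force: [0.2, -0.3, -0.2]
gripper_width: 0.998
```

```bash
python3 go.py .462 .177 .027 130;python3 look.py 9; cat > chk.py <<'E'
import sys
from geo import *
SL={"shed":(.641,.095),"tank":(.633,-.0742),"cab":(.463,-.191),"eng":(.6252,-.2551)}
for b,xy in SL.items():
    C={}
    for n in("top","side"):
        s=load(n,sys.argv[1]);cs,_=blobs(s["color"],"grey")
        L=[c for c in cs if np.linalg.norm(plane(s,cen(c),.045)[0,:2]-xy)<.03]
        if L:
            C[n]=cen(L[0]);h=L[0].reshape(-1,2)
            r=cv2.minAreaRect((plane(s,h,.05)[:,:2]*1000).astype(np.float32));print(b,n,"rect",np.round(r[0],1),np.round(r[1],1),round(r[2],1))
    if len(C)==2: print(b,"tri",tri(load("top",sys.argv[1]),C["top"],load("side",sys.argv[1]),C["side"]))
a=cv2.imread(f"pics/top_{sys.argv[1]}.png")[130:330,170:450];b=cv2.imread(f"pics/side_{sys.argv[1]}.png")[160:360,220:400]
cv2.imwrite(f"pics/d{sys.argv[1]}.png",cv2.resize(np.hstack([a,b]),None,fx=1.7,fy=1.7,interpolation=2))
E
python3 chk.py 9
```

```text
t 38.2 p [0.4614 0.1769 0.1131] jaw -49.9 tilt 0.02 j [ 0.12  0.05  1.92 -0.    1.17  0.99] F [ 0.2 -0.3 -0.2] w 0.998
turn yaw -0.1 -> wx total 0.0002 j6 71
shares total dx 2.15 dy 0.01 dz -0.01 down-axis tilt [ 2.e-04 -4.e-04 -1.e+00]
shed top rect [636.7  93.4] [124.5  41.2] 21.6
shed side rect [642.3  90.5] [143.9  66.3] 22.4
shed tri (array([0.63760857, 0.09372834, 0.04452827]), np.float64(0.0004927148146520583))
tank top rect [631.4 -76.5] [61.5 52.3] 1.2
tank side rect [633.2 -72.3] [95.2 51.1] 63.0
tank tri (array([ 0.6304172 , -0.07634085,  0.05492106]), np.float64(0.0009878115944758142))
cab top rect [ 459.9 -190.7] [53.3 51.7] 52.9
cab side rect [ 461.3 -190.2] [68.2 55.5] 53.7
cab tri (array([ 0.46056784, -0.19099105,  0.04929132]), np.float64(0.0010820447995559409))
```

View pics/d9.png

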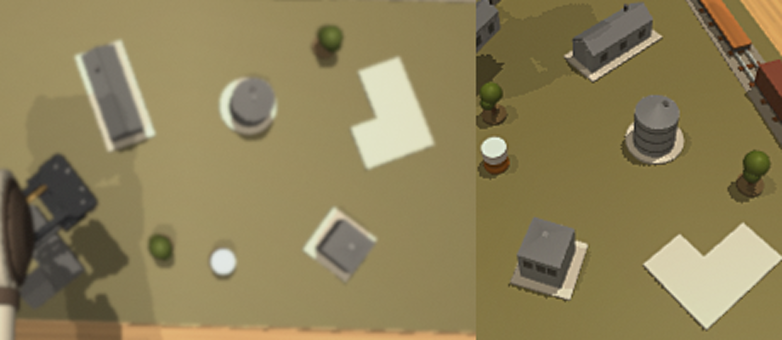

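All three placed buildings stand upright, each with slab margin showing all round. Before going on, I'll measure the camera-facing margins, which should be 10 mm.

```bash
cat > margin.py <<'E'
import sys
from geo import *
tag=sys.argv[1]
def run(b,c,yaw,dirs,half):
    for n in("top","side"):
        s=load(n,tag);cam=(-s["R"].T@s["t"])[:2]
        g=cv2.cvtColor(s["color"],cv2.COLOR_BGR2HSV);pale=((g[...,2]>135)&(g[...,1]<95)).astype(np.float32)
        for d,h in zip(dirs,half):
            a=np.radians(yaw+d);u=np.array([np.cos(a),np.sin(a)]);v=np.array([-u[1],u[0]])
            if (cam-np.array(c))@u<.05: continue
            ms=[]
            for o in np.linspace(-.012,.012,9):
                r=np.arange(h-.012,h+.025,.00025);X=np.c_[np.array(c)+np.outer(r,u)+o*v,np.full(len(r),.022)]
                p=proj(s,X).astype(np.float32);q=cv2.remap(pale,p[:,0].copy(),p[:,1].copy(),1).ravel()
                i=np.where(q>.5)[0]
                if len(i): ms.append((r[i[0]],r[i[-1]]))
            if ms: m=np.median(ms,0)*1000;print(b,n,"dir",round(yaw+d),"wall at %.1f (want %.0f) slab edge at %.1f (want %.0f)"%(m[0],h*1000,m[1],h*1000+10))
Q=(0,90,180,270)
run("shed",(.641,.095),21.5,Q,(.055,.021,.055,.021))
run("cab",(.463,-.191),-35.5,Q,(.023,)*4)
run("tank",(.633,-.0742),0,tuple(range(0,360,30)),(.026,)*12)
E
python3 margin.py 9
```

```text
shed top dir 202 wall at 73.8 (want 55) slab edge at 80.0 (want 65)
shed side dir 202 wall at 56.3 (want 55) slab edge at 62.8 (want 65)
shed side dir 292 wall at 19.8 (want 21) slab edge at 29.8 (want 31)
cab top dir 54 wall at 20.5 (want 23) slab edge at 37.5 (want 33)
cab top dir 144 wall at 24.8 (want 23) slab edge at 36.8 (want 33)
cab side dir -36 wall at 21.5 (want 23) slab edge at 33.5 (want 33)
cab side dir 234 wall at 23.5 (want 23) slab edge at 30.5 (want 33)
tank top dir 90 wall at 21.3 (want 26) slab edge at 51.0 (want 36)
tank top dir 120 wall at 23.5 (want 26) slab edge at 47.0 (want 36)
tank top dir 150 wall at 26.3 (want 26) slab edge at 50.3 (want 36)
tank top dir 180 wall at 27.3 (want 26) slab edge at 44.8 (want 36)
tank top dir 210 wall at 28.0 (want 26) slab edge at 34.0 (want 36)
tank side dir 180 wall at 26.0 (want 26) slab edge at 33.0 (want 36)
tank side dir 210 wall at 26.0 (want 26) slab edge at 32.0 (want 36)
tank side dir 240 wall at 26.0 (want 26) slab edge at 32.8 (want 36)
tank side dir 270 wall at 25.3 (want 26) slab edge at 33.8 (want 36)
tank side dir 300 wall at 24.5 (want 26) slab edge at 34.0 (want 36)
```

Call:
{"op": "drive_tool", "data": {
  "steps": [
    [[0.4,0,0,0,0,0],[0.5,0,0,0,0,0],[0.5,0,0,0,0,0],[0.4,0,0,0,0,0],[0.2,0,0,0,0,0],[0.14,0,0,0,0,0],[0,0,0,0,0,0]]
  ]
}}

```text
time_s: 39.0
position: [0.4615, 0.177, 0.0271]
ee_rot: [-0.242, -0.664, -0.242, 0.665]
force: [1.0, -0.3, -0.2]
gripper_width: 0.999
```

Call:
{"op": "drive_tool", "data": {
  "steps": [
    [[0,0,0,0,0,0],[0,0,0,0,0,0],[0,0,0,0,0,0],[0,0,0,0,0,0],[0,0,0,0,0,0],[0,0,0,0,0,0],[0,0,0,0,0,0],[0,0,0,0,0,0],[0,0,0,0,0,0],[0,0,0,0,0,0]]
  ],
  "claw": 1
}}

```text
time_s: 40.0
position: [0.4614, 0.1773, 0.027]
ee_rot: [0.242, 0.664, 0.242, -0.664]
force: [-0.2, 0.8, -0.4]
gripper_width: 0.388
```

```bash
python3 - <<'E'
import cv2,numpy as np
t=cv2.imread("pics/top_9.png");s=cv2.imread("pics/side_9.png")
f=lambda im,x,y:cv2.resize(im[y-25:y+25,x-32:x+32],None,fx=6,fy=6,interpolation=cv2.INTER_CUBIC)
cv2.imwrite("pics/q9.png",np.vstack([np.hstack([f(t,371,274),f(s,263,306)]),np.hstack([f(t,317,191),f(s,326,236)])]))
E
```

```text
(no output)
```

View pics/q9.png

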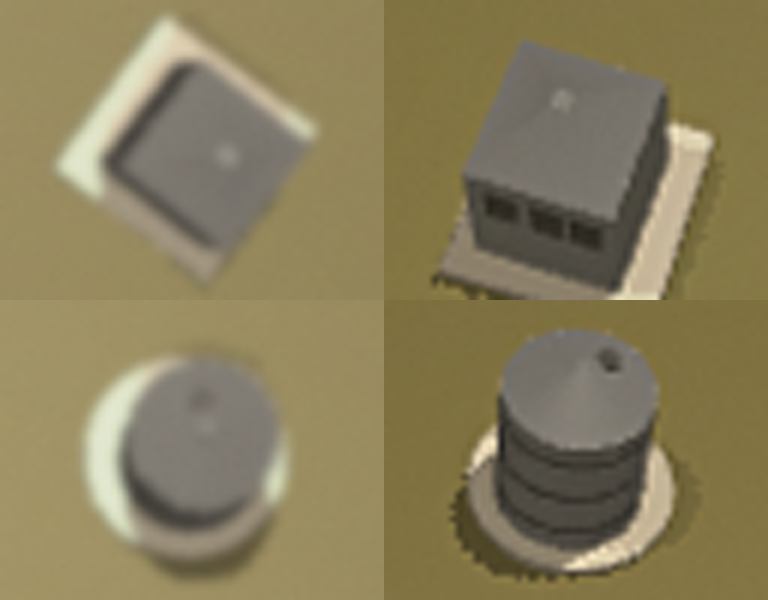

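```bash
python3 go.py .6514 -.2559 .15 111.6
```

```text
t 40.0 p [0.4614 0.1773 0.027 ] jaw -50.0 tilt 0.01 j [ 0.12  0.19  1.97 -0.    0.98  0.99] F [-0.2  0.8 -0.4] w 0.388
turn yaw -18.4 -> wx total 0.0511 j6 47
shares total dx -3.07 dy 11.82 dz -0.43 down-axis tilt [ 1.e-04 -1.e-04 -1.e+00]
```

```bash
python3 - <<'E'
from geo import *
t=load("top","9");s=load("side","9")
print("cabin apex",tri(t,(376.4,274.4),s,(260.3,296.9)))
f=lambda x,y:(263-32+(x-384+.5)/6-.5,306-25+(y+.5)/6-.5)
P=plane(s,[f(475,247),f(618,290),f(437,278),f(713,138)],.022)[:,:2]
a=np.radians(54.5);R=np.array([[np.cos(a),-np.sin(a)],[np.sin(a),np.cos(a)]])
print("base corners, slab corners in slab frame (want 23/33):",((P-[.463,-.191])@R*1000).round(1).tolist())
E
```

```text
cabin apex (array([ 0.46162912, -0.19101704,  0.08927338]), np.float64(1.9841446585913156e-05))
base corners, slab corners in slab frame (want 23/33): [[-21.5, 25.3], [-21.8, -20.1], [-34.0, 32.7], [33.8, -32.8]]
```

Call:
{"op": "drive_tool", "data": {
  "steps": [
    [[-0.3,0,0,0,0,0],[-0.4,0,0,0,0,0],[-0.5,0,0,0,0,0],[-0.5,0,0,0,0,0],[-0.5,0,0,0.0102,0,0],[-0.5,0,0,0.0103,0,0],[-0.37,0,0,0.0103,0,0],[0,0,0,0.0103,0,0],[0,0.15,0,0.01,0,0],[0,0.3,-0.02,0,0,0],[0,0.5,-0.02,0,0,0],[0,0.7,-0.03,0,0,0],[0,0.7,-0.03,0,0,0],[0,0.7,-0.03,0,0,0],[0,0.7,-0.03,0,0,0],[0,0.7,-0.03,0,0,0],[0,0.7,-0.03,0,0,0],[0,0.7,-0.03,0,0,0],[0,0.7,-0.03,0,0,0],[0,0.7,-0.03,0,0,0]]
  ]
}}

```text
time_s: 42.0
position: [0.5801, -0.0893, 0.1499]
ee_rot: [-0.133, -0.694, -0.133, 0.695]
force: [-0.6, 0.0, -0.7]
gripper_width: 0.387
```

Call:
{"op": "drive_tool", "data": {
  "steps": [
    [[0,0.7,-0.03,0,0,0],[0,0.7,-0.03,0,0,0],[0,0.7,-0.03,0,0,0],[0,0.7,-0.03,0,0,0],[0,0.7,-0.03,0,0,0],[0,0.6,0,0,0,0],[0,0.4,0,0,0,0],[0,0.2,0,0,0,0],[0,0,0,0,0,0],[0,0,0,0,0,0]]
  ]
}}

```text
time_s: 43.0
position: [0.6544, -0.2596, 0.1496]
ee_rot: [-0.132, -0.694, -0.133, 0.695]
force: [-0.4, 0.4, -0.9]
gripper_width: 0.394
```

```bash
python3 go.py .6514 -.2559 .09 111.6
```

```text
t 43.0 p [ 0.6544 -0.2596  0.1496] jaw -68.4 tilt 0.05 j [-0.55  0.54  1.25  0.    1.36  0.64] F [-0.4  0.4 -0.9] w 0.394
turn yaw -0.0 -> wx total 0.0001 j6 47
shares total dx 1.49 dy -0.12 dz 0.04 down-axis tilt [-6.e-04  7.e-04 -1.e+00]
```

Call:
{"op": "drive_tool", "data": {
  "steps": [
    [[0.4,-0.12,0.04,0,0,0],[0.5,0,0,0,0,0],[0.4,0,0,0,0,0],[0.2,0,0,0,0,0],[0,0,0,0,0,0],[0,0,0,0,0,0]]
  ]
}}

```text
time_s: 43.6
position: [0.6519, -0.2563, 0.0905]
ee_rot: [0.133, 0.695, 0.132, -0.694]
force: [0.1, -0.1, -1.4]
gripper_width: 0.391
```

```bash
python3 go.py .6514 -.2559 .0315 111.6; python3 look.py 10; python3 - <<'E'
import cv2,numpy as np
f=lambda p,x,y:cv2.resize(cv2.imread(p)[y:y+100,x:x+100],None,fx=4,fy=4,interpolation=cv2.INTER_CUBIC)
cv2.imwrite("pics/c10.png",np.hstack([f("pics/top_10.png",350,150),f("pics/side_10.png",305,255)]))
E
```

```text
t 43.6 p [ 0.6519 -0.2563  0.0905] jaw -68.4 tilt 0.05 j [-0.55  0.58  1.31 -0.    1.25  0.65] F [ 0.1 -0.1 -1.4] w 0.391
turn yaw -0.0 -> wx total 0.0 j6 47
shares total dx 1.47 dy -0.01 dz 0.01 down-axis tilt [ 7.e-04 -5.e-04 -1.e+00]
```

View pics/c10.png

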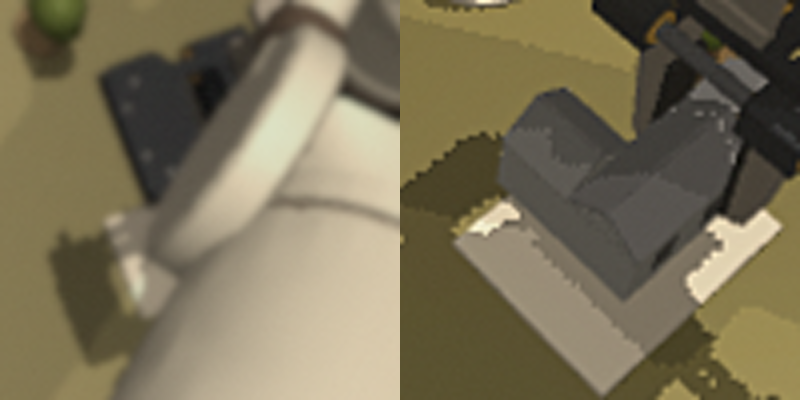

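```bash
python3 - <<'E'
from geo import *
s=load("side","10")
f=lambda x,y:(305+(x-400+.5)/4-.5,255+(y+.5)/4-.5)
a=np.radians(21.6);R=np.array([[np.cos(a),-np.sin(a)],[np.sin(a),np.cos(a)]]);o=[.6365,-.2618]
g=lambda p,z:((plane(s,[f(*q) for q in p],z)[:,:2]-o)@R*1000).round(1).tolist()
print("base corners want (-50,-18),(-50,54):",g([(627,300),(500,185)],.0815))
print("slab corners want (-60,-28),(-60,64),(60,-28):",g([(603,393),(455,240),(783,225)],.022))
E
```

```text
base corners want (-50,-18),(-50,54): [[-45.7, -18.1], [-48.6, 51.5]]
slab corners want (-60,-28),(-60,64),(60,-28): [[-57.8, -26.7], [-57.5, 64.8], [62.2, -26.8]]
```

The L hangs the right way round over its slab, with its outer corner at (627,300) and the slab's at (603,393). It measures within 1–2 mm of where it should be, so I'll nudge it 1 mm towards +y and lower it.

Call:
{"op": "drive_tool", "data": {
  "steps": [
    [[0.3,-0.03,0.01,0,0,0],[0.4,0,0,0,0,0],[0.3,0,0,0,0,0],[0.2,0,0,0,0,0],[0.12,0,0,0,0,0],[0.05,0,0,0,0,0],[0.05,0,0,0,0,0],[0,0,0,0,0,0],[0,0,0,0,0,0]]
  ]
}}

```text
time_s: 44.6
position: [0.651, -0.2555, 0.0335]
ee_rot: [0.133, 0.695, 0.132, -0.694]
force: [0.6, -0.6, -2.3]
gripper_width: 0.39
```

Call:
{"op": "drive_tool", "data": {
  "steps": [
    [[0.02,0,0,0,0,0],[0,0,0,0,0,0]]
  ]
}}

```text
time_s: 44.8
position: [0.6508, -0.2554, 0.0324]
ee_rot: [0.133, 0.695, 0.132, -0.694]
force: [0.7, 0.5, -2.0]
gripper_width: 0.395
```

Call:
{"op": "drive_tool", "data": {
  "steps": [
    [[0.02,0,0,0,0,0],[0.015,0,0,0,0,0],[0,0,0,0,0,0]]
  ]
}}

```text
time_s: 45.1
position: [0.6508, -0.2553, 0.0311]
ee_rot: [0.133, 0.695, 0.132, -0.695]
force: [-0.7, 0.2, 0.6]
gripper_width: 0.391
```

Call:
{"op": "drive_tool", "data": {
  "steps": [
    [[0.015,0,0,0,0,0],[0.01,0,0,0,0,0],[0,0,0,0,0,0]]
  ]
}}

```text
time_s: 45.4
position: [0.6509, -0.2554, 0.0311]
ee_rot: [0.133, 0.695, 0.132, -0.695]
force: [-2.8, 0.6, 5.6]
gripper_width: 0.389
```

Contact at 5.6 N. Releasing, lifting and moving clear for a last look.

Call:
{"op": "drive_tool", "data": {
  "steps": [
    [[0,0,0,0,0,0],[0,0,0,0,0,0],[0,0,0,0,0,0],[0,0,0,0,0,0],[0,0,0,0,0,0],[-0.3,0,0,0,0,0],[-0.6,0,0,0,0,0],[-0.8,0,0,0,0,0],[-0.8,0,0,0,0,0],[-0.8,0,0,0,0,0],[-0.8,0,0,0,0,0]]
  ],
  "claw": 0
}}

```text
time_s: 46.5
position: [0.6508, -0.2553, 0.1963]
ee_rot: [0.133, 0.695, 0.132, -0.694]
force: [-0.1, -0.7, -0.7]
gripper_width: 0.997
```

Call:
{"op": "drive_tool", "data": {
  "steps": [
    [[0,0.4,0.3,0,0,0],[0,0.7,0.5,0,0,0],[0,0.7,0.6,0,0,0],[0,0.7,0.6,0,0,0],[0,0.7,0.6,0,0,0],[0,0.7,0.6,0,0,0],[0,0.7,0.6,0,0,0],[0,0.7,0.6,0,0,0],[0,0.7,0.6,0,0,0],[0,0.5,0.4,0,0,0],[0,0,0,0,0,0],[0,0,0,0,0,0]]
  ]
}}

```text
time_s: 47.7
position: [0.5449, -0.5767, 0.193]
ee_rot: [-0.132, -0.695, -0.133, 0.695]
force: [0.0, 0.2, 0.2]
gripper_width: 0.996
```

```bash
python3 go.py .4 -.5 .2; python3 look.py 11; python3 chk.py 11; python3 - <<'E'
import cv2,numpy as np
f=lambda p,x,y:cv2.resize(cv2.imread(p)[y:y+75,x:x+100],None,fx=4,fy=4,interpolation=cv2.INTER_CUBIC)
T,S="pics/top_11.png","pics/side_11.png"
cv2.imwrite("pics/q11.png",np.vstack([np.hstack([f(T,350,155),f(S,305,275)]),np.hstack([f(T,190,148),f(S,250,150)])]))
E
```

```text
t 47.7 p [ 0.5449 -0.5767  0.193 ] jaw -68.5 tilt 0.08 j [-0.97  0.76  0.83  0.    1.55  0.23] F [0.  0.2 0.2] w 0.996
shares total dx -0.18 dy -3.11 dz 2.67 down-axis tilt [-4.0e-04  1.3e-03 -1.0e+00]
shed top rect [638.7  93.9] [120.3  40.7] 21.6
tank top rect [631.4 -76.5] [61.5 52.3] 1.2
cab top rect [ 458.5 -189.8] [53.2 56.3] 53.4
eng top rect [ 627.9 -243.2] [103.2  82.7] 22.1
```

View pics/q11.png

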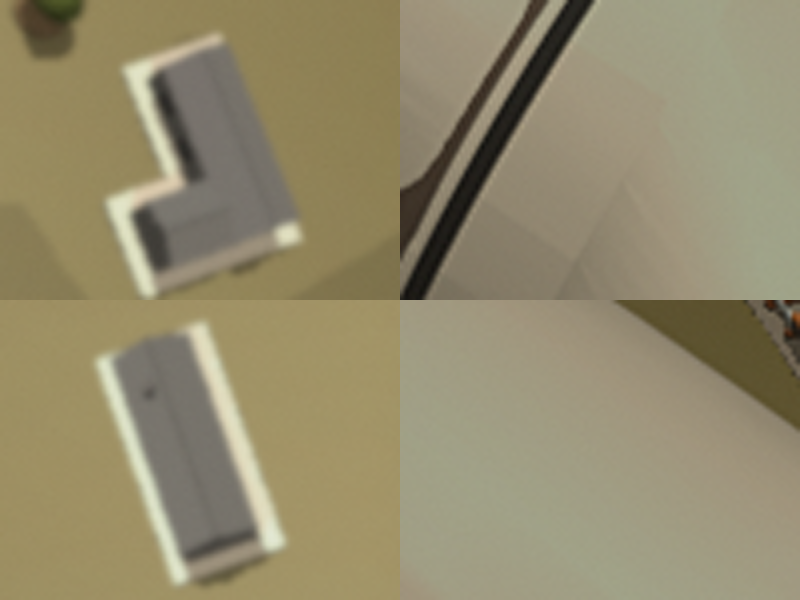

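The last view shows the L and the shed square on their slabs. Their camera-facing margins are about 15–21 px in the 4x crops, or 8–11 mm against 10 wanted. The arm hides the side camera here. Handing in.

```bash
python3 -c "
from plant import workorder
print(workorder.sign_off())"
```

```text
the job is handed in; nothing more can be done
None
```

All four buildings were set down upright on their own slabs and the job was handed in at about 48 s of the 115 s allowed. Each was lowered to a light contact (about 3 to 8 N) before release.

**Last checks**
- **Shed and engine house:** in the final top view both are square on their slabs. The camera-facing margins are 8–11 mm against the 10 mm wanted, and the engine house's wings lie over the slab's wings.
- **Tank:** seen before the engine house move, it was centred to about 1–2 mm.
- **Cabin:** seen at the same time, the roof apex was 1.4 mm off centre. The base corners suggested up to 2.6 mm.

**What failed or disagreed**
- **Cabin grip:** the jaws stopped at 59 mm instead of 46 mm on both pairs of walls, apparently on the overhanging roof. It still lifted straight, so I carried it that way.
- **Plan positions:** the building centres worked out from their outlines read 2–3.5 mm off the slab centres. I put this down to bias in the outlines, because the edge checks did not show it.
- **Automatic margin script:** its readings were unreliable where shadow fell on the slabs, so I relied on the edges read by eye.
- **Side camera:** the arm blocked the side view in the last look, so the final check of the engine house is from the top view only.

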